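# Empty the tilting tumbler through its funnel into a jar

### The job

Empty the bench tumbler into the storage jar: push the empty jar along the bench, without lifting it or knocking it over, fully home into the vee at the machine's foot, swing the orange funnel over it as far as it goes, then tip the drum right over with its crank so that all six nuts run through the funnel into the jar. Then bring the drum fully back upright and swing the funnel well clear of the jar again, leaving the filled jar standing in the vee. Do not disturb the other things on the bench.

Things in the scene. Friction and masses are not known exactly. Their poses are not given: they have to be found in the camera images.
- tumbler: Bench tumbling machine, fixed, purple frame about 160 (x) by 155 (y) mm. Origin on the bench under the middle of the drum's tilt axis; its axes: z up, x along the tilt axis (the crank is on the -x side, facing the robot), and the drum tips towards -y, over the jar's place. The two uprights stand at x = +-72 mm and reach 240 mm high.
- tilt_axis (a point): Middle of the drum's tilt axis, 220 mm above the bench (tumbler frame 0, 0, 220). The tilt axis is the tumbler's x axis.
- drum_tilt (a joint): Tilt of the steel drum, rad: 0 = upright (mouth up, at its stop), grows to 2.05 (stop) as it tips over towards the tumbler's -y. Stiff: about 0.4 N m friction plus up to 0.5 N m of weight, and it stays where it is left. A gear motor hangs under the drum and tips with it; they reach up to about 335 mm on the way. Nuts begin to slide out at about 1.7 rad.
- crank_grip (a point): Middle of the crank's black round grip, 22 mm diameter, 66 mm long, along the tumbler's x axis, at tumbler x = -125 mm (grip x -92 to -158, free on all sides; crank arm at x = -86). It turns with the drum about the tilt axis at 95 mm radius: at drum_tilt 0 it is 82 mm to +y of the axis and 47.5 mm above it; it passes straight above the axis at 1.05 rad.
- drum_mouth (a point): Centre of the drum's open mouth, 104 mm across. The drum is 110 mm deep, 90 mm wide at its foot; upright, its axis is 32 mm on the +y side of the tilt axis and its mouth 275 mm high.
- funnel_swing (a joint): Swing of the orange funnel about its vertical pin, rad: 0 = over the jar's place (at its stop), grows to 2.70 (stop) as it swings out, counter-clockwise seen from above, away from the machine. Light friction (0.08 N m); it stays where it is left. More than 1.45 is well clear of the jar.
- funnel_pin (a point): On the vertical pin that the funnel swings about, 150 mm above the bench; tumbler frame (74, -83, 150) mm. The bar that carries it runs from the upright at x = 64 to 80 mm, 120 to 132 mm high, and the jar passes under it.
- funnel_knob (a point): On the axis of the funnel's upright black knob, 20 mm diameter, from 149 to 199 mm above the bench; this point is 180 mm high. It circles the pin at a radius of 70 mm; at funnel_swing 0 it is at (-41, -57) mm from the pin in the tumbler's axes. It may be pinched from above or pushed.
- funnel_spout (a point): Centre of the lower end of the funnel's spout, 92 mm above the bench: 7 mm above the jar. Spout 53 mm outside, 47 mm bore; funnel mouth 112 mm across at 150 mm high. The centre is 74 mm from the pin.
- vee_center (a point): Point on the bench where the jar's centre must stand when the jar is fully home against both slick white blades of the vee, straight below the funnel at swing 0; tumbler frame (0, -83, 0) mm. The vee opens towards the tumbler's -y; its blades are 28 mm high and spread at 45 degrees to x = +-44 mm, and centre the jar.
- jar: Clear round storage jar with blue bands, standing empty and upright. Origin at the centre of its underside, z up. 85 mm high, 76 mm diameter up to 58 mm high, neck 66 mm outside and 58 mm inside, wall 4 mm, about 220 g. Pushed at 45 mm height or lower it slides upright on the bench.
- nut1: One of six equal brass-coloured hex nuts, 21 mm across flats, 24 mm across corners, 11 mm thick, 25 g, lying in the drum. Origin at the centre of one face.
- nut2: One of six equal brass-coloured hex nuts, 21 mm across flats, 24 mm across corners, 11 mm thick, 25 g, lying in the drum. Origin at the centre of one face.
- nut3: One of six equal brass-coloured hex nuts, 21 mm across flats, 24 mm across corners, 11 mm thick, 25 g, lying in the drum. Origin at the centre of one face.
- nut4: One of six equal brass-coloured hex nuts, 21 mm across flats, 24 mm across corners, 11 mm thick, 25 g, lying in the drum. Origin at the centre of one face.
- nut5: One of six equal brass-coloured hex nuts, 21 mm across flats, 24 mm across corners, 11 mm thick, 25 g, lying in the drum. Origin at the centre of one face.
- nut6: One of six equal brass-coloured hex nuts, 21 mm across flats, 24 mm across corners, 11 mm thick, 25 g, lying in the drum. Origin at the centre of one face.
- meter: Red instrument box 70 x 110 x 45 mm; leave alone. Origin under its centre.
- tin: Teal round tin, 84 mm diameter, 48 mm high; leave alone. Origin under its centre.
- castor: Black rubber castor wheel lying flat, 90 mm diameter, 26 mm high; leave alone. Origin under its centre.
- spanner: Steel spanner 170 mm long lying flat along its x; leave alone.
- screwdriver: Screwdriver 190 mm long lying along its x; leave alone.
- spare_crank: Spare crank, black grip and 110 mm steel arm, lying flat; leave alone.
- brass_collar: Brass collar 72 mm diameter, 14 mm high, lying flat; leave alone.
Things that resemble listed ones, but are neither listed nor needed, are in the scene too. Of the things like the jar, leave any that is green, purple or yellow; of the rest the larger one is meant.

How it is judged:
By the outcome, as a careful person would: the job done as asked, in the order asked, and still so for the second after the job is handed in, with the robot touching nothing.
It also fails if it takes over 72 s, if anything falls off the work surface, if the arm or the gripper's body presses on something with over 40 N, if the wrist force passes 120 N, or if a joint passes its speed limit or range.

### The arm

A 7-joint arm with a two-finger parallel gripper is mounted at the origin on the work surface. World frame = base frame: x ahead of the robot, y to its left, z up, the work surface at z = 0. Lengths are in m, angles in rad, forces in N, time in s.
With the tool pointing down it reaches from about 0.35 to 0.9 m from the base axis. Payload 7.2 kg.
Tool frame: the origin (TCP) lies at the very end of the fingers, on their centre line; the grasp point (between the pads) lies 19 mm behind it; z points along the fingers, y is the line along which they close (so a half turn about z gives the same grasp; the last joint's range is limited). The gripper opens to 88 mm and grips with 3 to 60 N. Pads are 20 mm wide; open, the fingers measure 115 mm over their backs; the gripper's body (75 mm by 178 mm) begins 61 mm behind the grasp point.
Start: joints at [-1.324, 0.411, -0.013, 1.596, 0.006, 1.134, -0.082], TCP at [0.194, 0.594, 0.223] pointing down, gripper open.
Joint ranges: [-2.95, 2.95], [-0.29, 1.99], [-1.47, 1.44], [0.14, 2.54], [-1.03, 4.17], [0.13, 1.85], [-2.86, 2.86]. Speed limits (rad/s): [2.39, 2.39, 3.01, 3.01, 3.14, 3.14, 3.14].

### API

Orientations are given as a unit quaternion [x, y, z, w].
In Python, from station import ctrl gives the robot as it stands.
- The arm moves only by the tool drive_tool, never from a script. Its argument "plan" is a list that holds one entry, the list of rows, each a list of 5 numbers: the opening in per cent of the stroke, from 0 (shut) to 100 (fully open), then the shift along the tool's x, y, z in m, then the turn about the tool's z in rad. In form: [[[claw, x, y, z, yaw], ...]]. A call has 1 to 5 rows; each row is the pose to reach, as a shift and turn from the pose commanded when the call began, along the tool's axes at that moment; what a row does not reach only later rows make up. A row lasts 1/10 s, in which the tool goes at most 50 mm and 8.59 degrees, less where a joint would pass 70% of its speed; a pose out of reach is approached as far as the arm can. A call with a gripper value outside its range is refused whole. The fingers move at their own pace and stop on an object; "squeeze" is the grip in N (left out, the last holds). Time passes only in rows, so rows that repeat a pose let the fingers close. It gives the time, the measured TCP pose, the force, the opening and the grip force at its end, in the units of the state.
- ctrl.read_state(): the state, without advancing time (a new reading comes with each control period).
- ctrl.camera(name): name is "scene" or "top"; returns (picture, depth): 384x512x3 uint8, red, green, blue; 384x512 float32, m along the optical axis (not along the pixel's ray), 0 where there is no reading.
- ctrl.get_calibration(name): a dict with "fx", "fy", "cx", "cy" (pixels), "dist_coeffs" ([k1, k2, p1, p2, k3] as OpenCV has them; the pictures are not rectified), "rvec" (rotation vector, rad) and "tvec" (3), from world to camera coordinates, as OpenCV has them. Camera axes: x right, y down, z forward; pixel columns grow to the right and rows downward; lengths in m; the calibration is good to about 2 mm. A picture is of the moment at which its call begins. get_calibration takes no time and is no camera call.
- ctrl.hand_in(): hands the job in; it is judged then, once.
The state is a dict: "clock": time; "joints": joint angles; "joint_velocities": joint speeds; "joint_efforts": joint torques, N m; "tool_pos": TCP position; "eef_rot": TCP orientation; "wrist_force": force on the tool from outside, world axes, zero at the start; "torque": the same for the moment, N m; "width": finger opening in m; "grip_force": force on a finger pad.
Only numpy, scipy, OpenCV 4.12 (cv2) and the standard library are available. Lean on these libraries where they do the work, as an engineer would, in place of code of your own. Each camera call takes 0.05 s, during which the arm holds its last target. There are 200 camera calls.

## Working session

There is one attempt and no reset: what is moved stays moved. The work goes in short steps, Python scripts to look and compute and a tool call to move; the robot and the scene stay as the last step left them, time stands still between calls to the robot, and variables do not carry over. Pictures are saved under pics/ and viewed, at most 10 in all, crops included, and the job is handed in when it is done.

Besides the shell and the picture viewer there is one more tool, called in YAML: its name, and indented under it one key for each argument. drive_tool: Moves the arm, as the interface text tells. Its arguments: {"type":"object","properties":{"plan":{"type":"array","items":{"type":"array","items":{"type":"array","items":{"type":"number"}}}},"squeeze":{"type":"number"}},"required":["plan"]}

```bash
ls; mkdir -p pics
cat > h.py <<'E'
import numpy as np, cv2
from station import ctrl
def cal(n):
    c=ctrl.get_calibration(n); K=np.array([[c['fx'],0,c['cx']],[0,c['fy'],c['cy']],[0,0,1]]); R=cv2.Rodrigues(np.array(c['rvec'],float))[0]
    return K,np.array(c['dist_coeffs'],float),R,np.array(c['tvec'],float).ravel()
def snap(n,f):
    p,d=ctrl.camera(n); cv2.imwrite('pics/'+f+'.png',p[:,:,::-1]); np.savez('pics/'+f+'.npz',p=p,d=d); return p,d
def cloud(n,d):
    K,D,R,t=cal(n); h,w=d.shape; u,v=np.meshgrid(np.arange(w),np.arange(h))
    q=cv2.undistortPoints(np.stack([u,v],-1).reshape(-1,1,2).astype(float),K,D).reshape(h,w,2)
    P=np.concatenate([q*d[...,None],d[...,None]],-1); W=(P-t)@R; W[d==0]=np.nan; return W
def proj(n,X):
    K,D,R,t=cal(n); return cv2.projectPoints(np.array(X,float).reshape(-1,1,3),cv2.Rodrigues(R)[0],t,K,D)[0].reshape(-1,2)
E
python3 - <<'E'
from h import *
for n in('scene','top'):
    snap(n,n+'0'); K,D,R,t=cal(n); print(n,-R.T@t,K[0,0])
a=[cv2.imread(f'pics/{n}0.png') for n in('scene','top')]
print(ctrl.read_state())
E
```

```text
pics
scene [ 1.15761091 -0.2276915   1.19433422] 414.6713309521585
top [0.33058224 0.04526462 1.25125003] 409.3496958031497
{'clock': 0.1, 'joints': array([-1.3241999 ,  0.41182243, -0.01270495,  1.59694567,  0.00558149,
        1.13434375, -0.08220175]), 'joint_velocities': array([-7.23802272e-05, -5.27749229e-04, -4.41335854e-04, -1.41304792e-03,
       -2.82680789e-04, -1.14053005e-04, -3.89886143e-04]), 'joint_efforts': array([ 2.67193354e-03, -5.89095211e+01,  6.43744972e-01, -2.91713101e+01,
       -5.38118777e-02,  1.44093079e-02,  8.73817976e-05]), 'tool_pos': array([0.19340561, 0.59383135, 0.22189767]), 'eef_rot': array([ 1.56745088e-01,  9.87638814e-01, -7.38520843e-04, -7.10153222e-05]), 'wrist_force': array([-0.50862003, -0.33503348, -1.0193347 ]), 'torque': array([0.01474357, 0.01564393, 0.00273481]), 'grip_force': 0.0, 'width': 0.0875346489875478}
```

View pics/scene0.png

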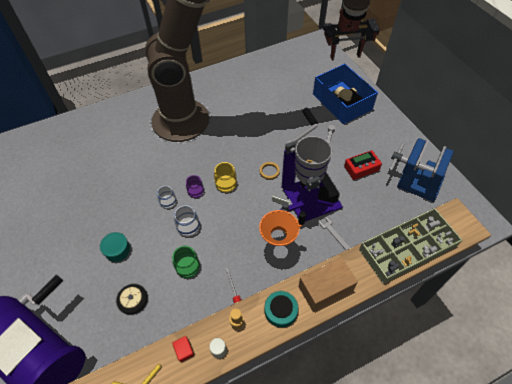

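View pics/top0.png

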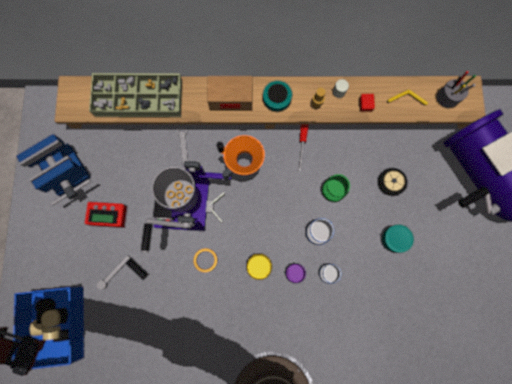

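The scene picture shows the funnel (280,228), the tumbler (315,170) and two clear jars, large (186,220) and small (167,197). The top picture shows the large clear jar (318,232), the small clear one (329,273), green (335,188), yellow (259,267), purple (295,273), the funnel (244,155) and the drum (175,190). By the description, I want the larger clear jar at (318,232).

Run:
```python
from h import *
a=cv2.imread('pics/top0.png')[120:300,80:350]; b=cv2.imread('pics/scene0.png')[110:280,150:420]
cv2.imwrite('pics/crop1.png',np.vstack([cv2.resize(x,(780,297),interpolation=cv2.INTER_CUBIC) for x in(cv2.resize(a,None,fx=1,fy=1),b)]))
W=cloud('top',np.load('pics/top0.npz')['d']); S=cloud('scene',np.load('pics/scene0.npz')['d'])
pt=np.load('pics/top0.npz')['p']; ps=np.load('pics/scene0.npz')['p']
def rep(nm,M,Wc):
    q=Wc[M]; q=q[~np.isnan(q).any(1)]; print(nm,len(q),q.min(0).round(3),q.max(0).round(3),np.median(q,0).round(3))
for nm,p,C in(('top',pt,W),('scene',ps,S)):
    hsv=cv2.cvtColor(p,cv2.COLOR_RGB2HSV); 
    orange=(hsv[...,0]>5)&(hsv[...,0]<14)&(hsv[...,1]>180)&(hsv[...,2]>120)
    rep(nm+' orange',orange&(C[...,2]>.1),C)
    # purple frame uprights
    pur=(hsv[...,0]>120)&(hsv[...,0]<145)&(hsv[...,1]>120)
    box=(C[...,0]>.3)&(C[...,0]<.75)&(C[...,1]>.1)&(C[...,1]<.45)
    rep(nm+' purple',pur&box,C); rep(nm+' purple low',pur&box&(C[...,2]<.06),C);rep(nm+' purple hi',pur&box&(C[...,2]>.225),C)
    rep(nm+' box>.24',box&(C[...,2]>.25),C)
# region near jar
R=W[205:258,290:345]; m=R[...,2]>.01; print(R[m].min(0),R[m].max(0))
ii=S[205:240,170:205]; m=ii[...,2]>.075; print('scene jar',m.sum(),ii[m].min(0),ii[m].max(0))
ii=W[215:250,300:338]; m=ii[...,2]>.075; print('top jar',m.sum(),ii[m].min(0),ii[m].max(0))
```

```text
top orange 940 [ 0.609 -0.31   0.102] [0.839 0.138 0.163] [0.677 0.08  0.137]
top purple 950 [0.353 0.116 0.007] [0.672 0.414 0.276] [0.553 0.21  0.019]
top purple low 570 [0.353 0.186 0.007] [0.615 0.414 0.059] [0.541 0.215 0.016]
top purple hi 7 [0.441 0.196 0.225] [0.558 0.298 0.276] [0.489 0.203 0.245]
top box>.24 754 [0.39  0.195 0.25 ] [0.598 0.316 0.281] [0.497 0.29  0.272]
scene orange 877 [0.61  0.023 0.102] [0.723 0.139 0.157] [0.651 0.09  0.138]
scene purple 1587 [ 0.467  0.134 -0.001] [0.69  0.344 0.254] [0.595 0.222 0.076]
scene purple low 717 [ 0.471  0.193 -0.001] [0.628 0.344 0.06 ] [0.542 0.238 0.018]
scene purple hi 34 [0.535 0.197 0.241] [0.598 0.265 0.254] [0.581 0.214 0.249]
scene box>.24 695 [0.385 0.197 0.25 ] [0.598 0.322 0.283] [0.51  0.274 0.269]
[ 0.42607287 -0.1808839   0.01002641] [ 0.50044928 -0.1071273   0.0902562 ]
scene jar 153 [ 0.42923346 -0.17598857  0.07501439] [ 0.49830449 -0.10929855  0.09085364]
top jar 136 [ 0.43073271 -0.17777854  0.07519818] [ 0.49715012 -0.11143609  0.0902562 ]
```

View pics/crop1.png

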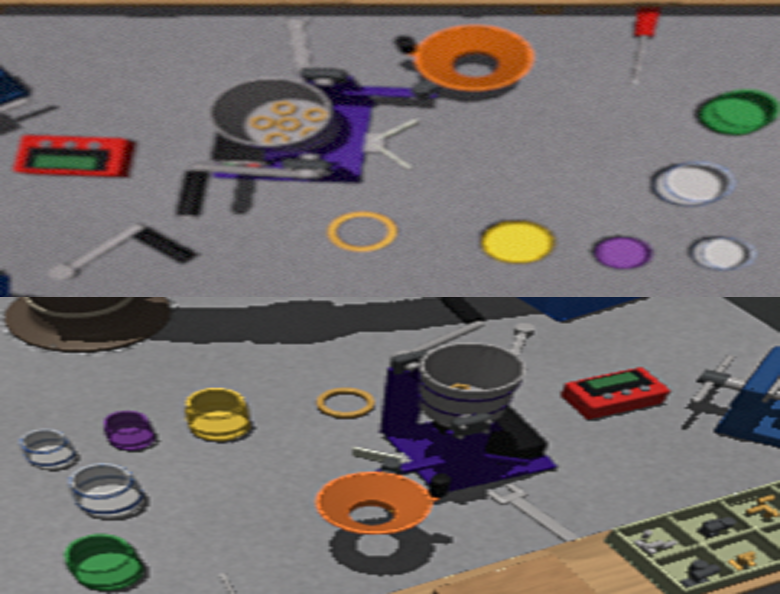

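The crop confirms the larger clear jar, with blue bands, at about (690,183) in its upper half. The smaller clear one stands at (720,252). Next I fit the tumbler pose.

Run:
```python
from h import *
from scipy.optimize import least_squares
P={}
for n in('top','scene'):
    z=np.load(f'pics/{n}0.npz'); C=cloud(n,z['d']); p=z['p'].astype(int); P[n]=(C,p)
def circ(q):
    f=lambda v:np.hypot(q[:,0]-v[0],q[:,1]-v[1])-v[2]
    s=least_squares(f,[*q.mean(0)[:2],.05],loss='soft_l1',f_scale=.002); return s.x.round(4),len(q)
for n,(C,p) in P.items():
    b=(C[...,0]>.3)&(C[...,0]<.75)&(C[...,1]>-.05)&(C[...,1]<.45)
    hsv=cv2.cvtColor(p.astype(np.uint8),cv2.COLOR_RGB2HSV)
    print(n,'zmax',np.nanmax(C[b][:,2]))
    org=(hsv[...,0]>5)&(hsv[...,0]<14)&(hsv[...,1]>180)
    print('funnel rim',circ(C[b&org&(C[...,2]>.147)]))
    dk=b&(p.max(-1)<50)&(C[...,2]>.12)
    k,l,st,ce=cv2.connectedComponentsWithStats(dk.astype(np.uint8))
    for i in range(1,k):
        if st[i,4]>8:
            q=C[l==i]; print('dark',st[i],q.min(0).round(3),q.max(0).round(3),q.mean(0).round(3))
    pur=b&(hsv[...,0]>120)&(hsv[...,0]<145)&(hsv[...,1]>120)&(C[...,2]<.03)&(C[...,2]>.005)
    q=C[pur][:,:2].astype(np.float32); print('purple low',cv2.minAreaRect(q))
    wh=b&(p.min(-1)>150)&(C[...,2]>.015)&(C[...,2]<.04); q=C[wh]; print('white',len(q),q.min(0),q.max(0))
    rim=b&(C[...,2]>.268)&(C[...,0]>.47)&(C[...,2]<.283); print('drum rim',circ(C[rim]))
    g=b&(C[...,0]<.44)&(C[...,2]>.15); q=C[g]; print('grip',len(q)); 
    if len(q): print(q.min(0).round(3),q.max(0).round(3),np.median(q,0).round(3))
```

```text
top zmax 0.2813357660182176
funnel rim (array([0.6663, 0.0778, 0.0539]), 176)
dark [217 143   6   9  41] [0.671 0.134 0.164] [0.685 0.148 0.201] [0.676 0.141 0.191]
dark [190 167  14   9  65] [0.599 0.188 0.12 ] [0.615 0.225 0.235] [0.61  0.202 0.181]
dark [225 174   6   6  16] [0.601 0.116 0.125] [0.615 0.131 0.159] [0.605 0.124 0.141]
dark [196 192   2   5   9] [0.54  0.199 0.167] [0.556 0.203 0.211] [0.547 0.201 0.188]
dark [194 223   7   4  22] [0.468 0.195 0.127] [0.472 0.214 0.198] [0.469 0.201 0.155]
dark [142 224  10  26 179] [0.396 0.295 0.269] [0.456 0.314 0.281] [0.426 0.304 0.276]
purple low ((0.47739076614379883, 0.283286452293396), (0.11060823500156403, 0.3230378031730652), 46.82548522949219)
white 93 [0.36747188 0.14312874 0.015053  ] [0.5836459  0.44580833 0.03437342]
drum rim (array([0.5469, 0.2462, 0.0499]), 206)
grip 194
[0.39  0.294 0.266] [0.44  0.316 0.281] [0.415 0.303 0.275]
scene zmax 0.28325210851394506
funnel rim (array([0.6668, 0.0791, 0.0536]), 212)
dark [302 108  16  17 133] [0.385 0.295 0.262] [0.459 0.322 0.283] [0.428 0.305 0.276]
dark [283 145  15  2
[... 201 characters left out ...]
[0.581 0.218 0.211] [0.56  0.207 0.202]
dark [319 172   7   5  13] [0.583 0.247 0.183] [0.595 0.275 0.208] [0.59  0.262 0.201]
dark [300 179  24  27 327] [0.537 0.185 0.12 ] [0.628 0.268 0.24 ] [0.615 0.213 0.175]
dark [282 207  14   4  22] [0.609 0.119 0.121] [0.621 0.16  0.159] [0.618 0.133 0.141]
dark [299 211   7  14  85] [0.671 0.134 0.151] [0.691 0.152 0.204] [0.684 0.141 0.185]
purple low ((0.46164608001708984, 0.16008290648460388), (0.4842846989631653, 0.13327637314796448), 41.26030731201172)
white 24 [0.35858104 0.15138335 0.01796438] [0.54305    0.44999122 0.0382128 ]
drum rim (array([0.5465, 0.2483, 0.05  ]), 215)
grip 96
[0.385 0.297 0.262] [0.439 0.322 0.283] [0.415 0.305 0.277]
```

The measurements give these world values:
- Tumbler origin is about (0.545, 0.2155), yaw about -3°.
- Vee is about (0.541, 0.133).
- Pin is about (0.615, 0.129).
- Swing now is about 2.43.
- Jar is at (0.463, -0.144).

I'll check the jar's neighbours and write a move helper.

```bash
cat >> h.py <<'E'
from scipy.spatial.transform import Rotation as Ro
def go(x,y,z,ydeg,s=None):
    "tool-axis shift and yaw to reach world x,y,z with tool y at world bearing ydeg"
    s=s or ctrl.read_state(); R=Ro.from_quat(s['eef_rot']).as_matrix(); d=R.T@(np.array([x,y,z])-s['tool_pos'])
    now=np.degrees(np.arctan2(R[1,1],R[0,1])); t=-((ydeg-now+180)%360-180)
    print('to',(x,y,z,ydeg),'->',d.round(3),'yaw',round(np.radians(t),3),'(%.0fdeg)'%t)
def st():
    s=ctrl.read_state(); R=Ro.from_quat(s['eef_rot']).as_matrix()
    print('t%.1f'%s['clock'],'p',s['tool_pos'].round(4),'y-bear %.1f'%np.degrees(np.arctan2(R[1,1],R[0,1])),'tilt',R[:,2].round(3),'F',s['wrist_force'].round(1),'w %.3f g %.1f'%(s['width'],s['grip_force']),'j',s['joints'].round(2))
T0=np.array([.545,.2155,0]); PH=np.radians(-2.9)
def tw(x,y,z=0): 
    c,s_=np.cos(PH),np.sin(PH); return T0+np.array([c*x-s_*y,s_*x+c*y,z])
E
python3 - <<'E'
from h import *
z=np.load('pics/top0.npz'); C=cloud('top',z['d'])
for nm,(u,v) in dict(small=(329,273),pur=(295,273),yel=(259,267),green=(335,188),collar=(205,260),jar=(318,232)).items():
    q=C[v-20:v+20,u-20:u+20].reshape(-1,3); q=q[q[:,2]>.006]; print(nm,q.min(0).round(3),q.max(0).round(3))
st(); go(.40,.42,.38,30); go(.42,-.23,.3,-28)
for p in [(0,-83,0),(74,-83,150),(33,-140,180),(-125,82,267)]: print(p,tw(*np.array(p)/1e3).round(3))
E
```

```text
small [ 0.29  -0.198  0.006] [ 0.39  -0.118  0.069]
pur [ 0.317 -0.118  0.006] [ 0.387 -0.017  0.068]
yel [ 0.308 -0.017  0.006] [0.417 0.082 0.09 ]
green [ 0.557 -0.242  0.006] [ 0.643 -0.159  0.089]
collar [0.349 0.16  0.007] [0.417 0.245 0.018]
jar [ 0.419 -0.189  0.006] [ 0.5  -0.09  0.09]
t0.1 p [0.1934 0.5938 0.2219] y-bear 72.0 tilt [-0.    -0.001 -1.   ] F [-0.5 -0.3 -1. ] w 0.088 g 0.0 j [-1.32  0.41 -0.01  1.6   0.01  1.13 -0.08]
to (0.4, 0.42, 0.38, 30) -> [-0.25  -0.102 -0.158] yaw 0.732 (42deg)
to (0.42, -0.23, 0.3, -28) -> [-0.471 -0.713 -0.077] yaw 1.745 (100deg)
(0, -83, 0) [0.541 0.133 0.   ]
(74, -83, 150) [0.615 0.129 0.15 ]
(33, -140, 180) [0.571 0.074 0.18 ]
(-125, 82, 267) [0.424 0.304 0.267]
```

drive_tool:
  plan:
    - [[45,-0.25,-0.1,-0.158,0.732],[45,-0.25,-0.1,-0.158,0.732],[45,-0.25,-0.1,-0.158,0.732],[45,-0.25,-0.1,-0.158,0.732],[45,-0.25,-0.1,-0.158,0.732]]

```text
clock: 0.6
tool_pos: [0.3601, 0.4546, 0.35]
eef_rot: [0.502, 0.865, -0.0, -0.0]
wrist_force: [-0.2, 1.4, -0.5]
width: 0.0513
grip_force: 0.0
```

drive_tool:
  plan:
    - [[45,-0.245,-0.039,-0.03,0.698],[45,-0.245,-0.039,-0.03,0.698],[45,-0.245,-0.039,-0.03,0.698],[45,-0.245,-0.039,-0.03,0.698],[45,-0.245,-0.039,-0.03,0.698]]

```text
clock: 1.1
tool_pos: [0.4481, 0.2224, 0.3793]
eef_rot: [0.768, 0.641, -0.0, -0.0]
wrist_force: [1.4, 0.1, 0.2]
width: 0.0394
grip_force: 0.0
```

drive_tool:
  plan:
    - [[45,-0.238,0.032,0.02,0.314],[45,-0.238,0.032,0.02,0.314],[45,-0.238,0.032,0.02,0.314],[45,-0.238,0.032,0.02,0.314],[45,-0.238,0.032,0.02,0.314]]

```text
clock: 1.6
tool_pos: [0.4374, -0.0183, 0.3589]
eef_rot: [0.857, 0.515, 0.0, -0.0]
wrist_force: [0.9, -0.3, -0.7]
width: 0.0397
grip_force: 0.0
```

```bash
python3 -c "
from h import *
st(); go(.429,-.215,.16,-28)"
```

```text
t1.6 p [ 0.4374 -0.0183  0.3589] y-bear -28.1 tilt [-0.     0.001 -1.   ] F [ 0.9 -0.3 -0.7] w 0.040 g 0.0 j [-0.74 -0.06  0.65  1.84  0.04  1.35 -0.59]
to (0.429, -0.215, 0.16, -28) -> [-0.178  0.085  0.199] yaw -0.001 (-0deg)
```

drive_tool:
  plan:
    - [[45,-0.178,0.085,0.1,0],[45,-0.178,0.085,0.1,0],[45,-0.178,0.085,0.1,0],[45,-0.178,0.085,0.1,0],[45,-0.178,0.085,0.1,0]]

```text
clock: 2.1
tool_pos: [0.4279, -0.2161, 0.2577]
eef_rot: [0.858, 0.514, -0.001, 0.0]
wrist_force: [0.1, -0.4, 1.0]
width: 0.0394
grip_force: 0.0
```

drive_tool:
  plan:
    - [[45,0,0,0.05,0],[45,0,0,0.1,0],[45,0,0,0.14,0],[45,0,0,0.14,0],[45,0,0,0.14,0]]

```text
clock: 2.6
tool_pos: [0.4295, -0.213, 0.1196]
eef_rot: [0.857, 0.515, -0.001, -0.0]
wrist_force: [0.1, -0.2, 0.1]
width: 0.0393
grip_force: 0.0
```

```bash
python3 -c "
from h import *
st(); go(.429,-.215,.022,-28)
snap('top','t2'); snap('scene','s2')
a=cv2.imread('pics/t2.png')[140:300,230:430]; b=cv2.imread('pics/s2.png')[130:290,120:320]
cv2.imwrite('pics/c2.png',np.hstack([cv2.resize(x,(400,320),interpolation=cv2.INTER_CUBIC) for x in(a,b)]))"
```

```text
t2.6 p [ 0.4295 -0.213   0.1196] y-bear -28.0 tilt [-0.002 -0.    -1.   ] F [ 0.1 -0.2  0.1] w 0.039 g 0.0 j [-0.3   0.37  0.82  2.09 -0.37  0.83  0.26]
to (0.429, -0.215, 0.022, -28) -> [-0.002  0.001  0.098] yaw -0.0 (-0deg)
```

View pics/c2.png

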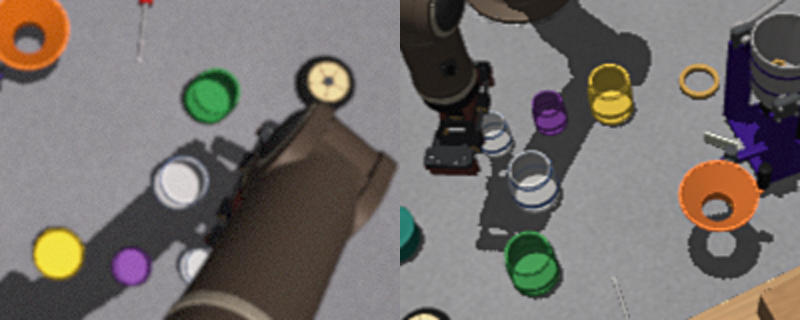

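The picture shows the gripper behind the jar: left half, the jar at (181,182) and the small jar at (197,265) near the left finger. I'll check that clearance before lowering.

```bash
python3 -c "
from h import *
for n in('top','scene'):
    C=cloud(n,np.load(f'pics/{n}0.npz')['d']); q=C[(C[...,2]>.03)&(C[...,0]>.28)&(C[...,0]<.41)&(C[...,1]>-.24)&(C[...,1]<-.125)]; print(len(q),q.min(0).round(3),q.max(0).round(3))"
```

```text
155 [ 0.314 -0.196  0.031] [ 0.371 -0.143  0.069]
227 [ 0.311 -0.198  0.03 ] [ 0.369 -0.141  0.069]
```

drive_tool:
  plan:
    - [[45,0,0,0.05,0],[45,0,0,0.098,0],[45,0,0,0.098,0],[45,0.012,0,0.098,0],[45,0.024,0,0.098,0]]

```text
clock: 3.2
tool_pos: [0.4435, -0.1913, 0.024]
eef_rot: [0.857, 0.515, 0.002, 0.001]
wrist_force: [0.2, 0.1, 0.1]
width: 0.0396
grip_force: 0.0
```

drive_tool:
  plan:
    - [[45,0.012,-0.002,0,0],[45,0.025,-0.004,0,0],[45,0.042,-0.008,0,0],[45,0.06,-0.012,0,0],[45,0.078,-0.016,0,0]]

```text
clock: 3.7
tool_pos: [0.4645, -0.1131, 0.0221]
eef_rot: [0.857, 0.516, 0.001, 0.0]
wrist_force: [-0.0, -0.5, 1.0]
width: 0.0398
grip_force: 0.5
```

```bash
cat >> h.py <<'E'
def jar():
    for n in('top','scene'):
        p,d=ctrl.camera(n); C=cloud(n,d); s=ctrl.read_state()['tool_pos']
        m=(C[...,2]>.078)&(C[...,2]<.094)&(np.hypot(C[...,0]-s[0]-.02,C[...,1]-s[1]-.04)<.055)&(p.min(-1)>90); q=C[m]
        if len(q): print(n,len(q),'jar box',q.min(0).round(3),q.max(0).round(3),((q.min(0)+q.max(0))/2).round(3))
E
python3 -c "
from h import *
st(); jar(); go(.521,.096,.022,-28)"
```

```text
t3.7 p [ 0.4645 -0.1131  0.0221] y-bear -27.9 tilt [ 0.002  0.    -1.   ] F [-0.  -0.5  1. ] w 0.040 g 0.5 j [-0.38  0.54  0.67  2.16 -0.58  0.63  0.22]
top 47 jar box [ 0.468 -0.087  0.078] [ 0.517 -0.043  0.09 ] [ 0.493 -0.065  0.084]
scene 70 jar box [ 0.451 -0.094  0.079] [ 0.519 -0.035  0.091] [ 0.485 -0.064  0.085]
to (0.521, 0.096, 0.022, -28) -> [ 0.21  -0.047  0.   ] yaw 0.006 (0deg)
```

drive_tool:
  plan:
    - [[45,0.018,-0.004,0,0],[45,0.036,-0.008,0,0],[45,0.056,-0.012,0,0],[45,0.076,-0.016,0,0],[45,0.096,-0.021,0,0]]

```text
clock: 4.3
tool_pos: [0.4905, -0.0201, 0.0218]
eef_rot: [0.857, 0.515, 0.0, 0.0]
wrist_force: [-0.2, -1.3, 1.7]
width: 0.0398
grip_force: 0.5
```

drive_tool:
  plan:
    - [[45,0.018,-0.004,0,0],[45,0.034,-0.008,0,0],[45,0.048,-0.011,0,0],[45,0.06,-0.014,0,0],[45,0.07,-0.016,0,0]]

```text
clock: 4.8
tool_pos: [0.5089, 0.0497, 0.0214]
eef_rot: [0.857, 0.515, 0.0, 0.0]
wrist_force: [0.0, -0.3, -0.4]
width: 0.0397
grip_force: 0.6
```

```bash
python3 -c "
from h import *
st(); jar(); go(.521,.096,.022,-28)
snap('top','t3'); snap('scene','s3')
a=cv2.imread('pics/t3.png')[120:250,140:300]; b=cv2.imread('pics/s3.png')[130:260,200:360]
cv2.imwrite('pics/c3.png',np.hstack([cv2.resize(x,(400,325),interpolation=cv2.INTER_CUBIC) for x in(a,b)]))"
```

```text
t4.8 p [0.5089 0.0497 0.0214] y-bear -28.0 tilt [ 0. -0. -1.] F [ 0.  -0.3 -0.4] w 0.040 g 0.6 j [-0.71  0.59  0.69  2.08 -0.6   0.67 -0.11]
scene 61 jar box [0.497 0.068 0.078] [0.562 0.125 0.091] [0.529 0.097 0.084]
to (0.521, 0.096, 0.022, -28) -> [ 0.046 -0.011 -0.001] yaw 0.003 (0deg)
```

View pics/c3.png

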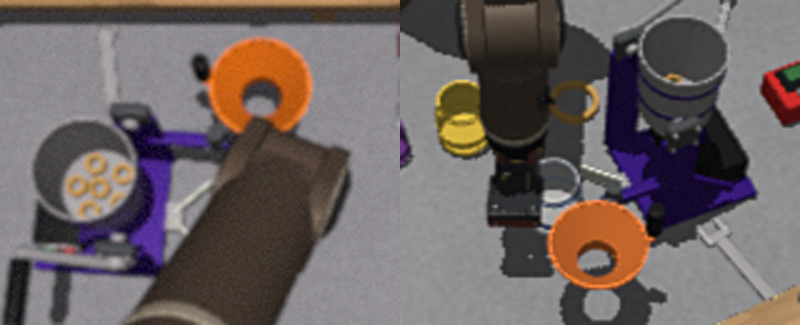

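The picture shows the jar just in front of the vee, at right-hand crop (555,180). The gripper would come close to the funnel rim at (600,235), so I turn it further clockwise for the last centimetres.

drive_tool:
  plan:
    - [[45,-0.003,-0.014,0,0.14],[45,-0.003,-0.018,0,0.244],[45,0.01,-0.02,0,0.244],[45,0.022,-0.021,0,0.244],[45,0.032,-0.023,0,0.244]]

```text
clock: 5.5
tool_pos: [0.5044, 0.0893, 0.0212]
eef_rot: [0.913, 0.409, 0.0, 0.0]
wrist_force: [-0.8, -0.6, 0.2]
width: 0.0395
grip_force: 0.4
```

```bash
python3 -c "
from h import *
st(); jar(); go(.507,.098,.022,-42)"
```

```text
t5.5 p [0.5044 0.0893 0.0212] y-bear -41.8 tilt [ 0.001  0.    -1.   ] F [-0.8 -0.6  0.2] w 0.040 g 0.4 j [-0.83  0.62  0.75  2.08 -0.66  0.7  -0.37]
scene 70 jar box [0.508 0.091 0.079] [0.575 0.157 0.09 ] [0.542 0.124 0.084]
to (0.507, 0.098, 0.022, -42) -> [ 0.008 -0.003 -0.001] yaw 0.005 (0deg)
```

drive_tool:
  plan:
    - [[45,0.002,-0.0015,0,0],[45,0.004,-0.003,0,0],[45,0.006,-0.0045,0,0],[45,0.0075,-0.006,0,0],[45,0.0075,-0.006,0,0]]

```text
clock: 6.1
tool_pos: [0.5039, 0.0979, 0.0212]
eef_rot: [0.913, 0.407, -0.0, -0.0]
wrist_force: [-0.3, 0.2, -0.1]
width: 0.0396
grip_force: 0.0
```

```bash
python3 -c "
from h import *
st(); jar()"
```

```text
t6.1 p [0.5039 0.0979 0.0212] y-bear -41.9 tilt [-0.  0. -1.] F [-0.3  0.2 -0.1] w 0.040 g 0.0 j [-0.85  0.62  0.75  2.08 -0.66  0.7  -0.39]
scene 67 jar box [0.51  0.096 0.079] [0.576 0.159 0.092] [0.543 0.128 0.086]
```

drive_tool:
  plan:
    - [[45,0.002,-0.0015,0,0],[45,0.004,-0.003,0,0],[45,0.005,-0.004,0,0],[45,0.006,-0.005,0,0],[45,0.006,-0.005,0,0]]

```text
clock: 6.7
tool_pos: [0.502, 0.1015, 0.0208]
eef_rot: [0.914, 0.405, -0.002, 0.001]
wrist_force: [-6.7, -11.2, 6.7]
width: 0.0394
grip_force: 6.8
```

```bash
python3 -c "
from h import *
st(); jar()"
```

```text
t6.7 p [0.502  0.1015 0.0208] y-bear -42.2 tilt [-0.004 -0.004 -1.   ] F [ -6.7 -11.2   6.7] w 0.039 g 6.8 j [-0.86  0.62  0.76  2.08 -0.66  0.7  -0.4 ]
scene 62 jar box [0.508 0.098 0.079] [0.575 0.162 0.091] [0.541 0.13  0.085]
```

The jar is home: 13 N contact, centre about (0.541, 0.130). I back off, rise and go to the knob.

drive_tool:
  plan:
    - [[45,-0.03,0,0,0],[45,-0.06,0,0,0],[45,-0.06,0,-0.05,0],[45,-0.06,0,-0.1,0],[55,-0.06,0,-0.15,0]]

```text
clock: 7.3
tool_pos: [0.4636, 0.0601, 0.1727]
eef_rot: [0.914, 0.406, -0.001, 0.0]
wrist_force: [2.0, 2.0, -0.1]
width: 0.0447
grip_force: 0.0
```

drive_tool:
  plan:
    - [[55,0.02,0.01,-0.045,-0.15],[55,0.21,0.105,-0.13,-0.733],[55,0.21,0.105,-0.13,-0.733],[55,0.21,0.105,-0.13,-0.733],[55,0.21,0.105,-0.13,-0.733]]

```text
clock: 7.8
tool_pos: [0.6589, 0.1386, 0.2911]
eef_rot: [0.704, 0.71, 0.0, -0.0]
wrist_force: [0.4, 0.3, 1.3]
width: 0.0484
grip_force: 0.0
```

```bash
python3 -c "
from h import *
st(); go(.681,.143,.28,0)
n='scene'; p,d=ctrl.camera(n); C=cloud(n,d)
dk=(p.max(-1)<60)&(C[...,2]>.145)&(C[...,2]<.21)&(abs(C[...,0]-.68)<.03)&(abs(C[...,1]-.143)<.025); q=C[dk]; print('knob',len(q),q.min(0).round(3),q.max(0).round(3)) if len(q) else 0
m=(C[...,2]>.078)&(C[...,2]<.094)&(np.hypot(C[...,0]-.541,C[...,1]-.13)<.045)&(p.min(-1)>90);q=C[m];print('jar',len(q),q.min(0).round(3),q.max(0).round(3))
"
```

```text
t7.8 p [0.6589 0.1386 0.2911] y-bear 0.5 tilt [-0.     0.001 -1.   ] F [0.4 0.3 1.3] w 0.048 g 0.0 j [-0.78  0.54  0.8   1.41 -0.39  1.35  0.04]
to (0.681, 0.143, 0.28, 0) -> [0.004 0.022 0.011] yaw 0.008 (0deg)
knob 91 [0.67  0.134 0.15 ] [0.69  0.153 0.203]
jar 87 [0.51  0.097 0.079] [0.575 0.164 0.091]
```

drive_tool:
  plan:
    - [[55,0.005,0.022,0.01,0.008],[55,0.005,0.022,0.05,0.008],[55,0.005,0.022,0.09,0.008],[55,0.005,0.022,0.126,0.008],[55,0.005,0.022,0.126,0.008]]

```text
clock: 8.35
tool_pos: [0.6763, 0.1424, 0.159]
eef_rot: [0.71, 0.705, -0.004, -0.002]
wrist_force: [0.7, 1.2, 0.5]
width: 0.0484
grip_force: 0.0
```

drive_tool:
  plan:
    - [[0,0,0,0,0],[0,0,0,0,0],[0,0,0,0,0],[0,0,0,0,0]]
  squeeze: 6

```text
clock: 8.75
tool_pos: [0.6811, 0.1422, 0.1664]
eef_rot: [0.71, 0.705, 0.002, 0.001]
wrist_force: [11.7, 1.7, -3.4]
width: 0.0203
grip_force: 6.0
```

```bash
python3 -c "
from h import *
st(); s=ctrl.read_state()['tool_pos']; pin=tw(.074,-.083)[:2]; print('r',np.hypot(*(s[:2]-pin)))
a0=np.arctan2(*(s[:2]-pin)[::-1]); a1=np.arctan2(-57,-41)+PH; print(np.degrees([a0,a1]))
for a in np.linspace(a0,a1,16): print((pin+.0702*np.array([np.cos(a),np.sin(a)])-s[:2]).round(3))
"
```

```text
t8.8 p [0.6811 0.1422 0.1664] y-bear -0.4 tilt [ 0.004  0.001 -1.   ] F [11.7  1.7 -3.4] w 0.020 g 6.0 j [-0.73  0.67  0.74  1.51 -0.48  1.15  0.09]
r 0.06768991799427454
[  11.3998372  -128.62739822]
[0.002 0.   ]
[ 0.004 -0.011]
[ 0.003 -0.022]
[ 0.001 -0.033]
[-0.003 -0.044]
[-0.009 -0.054]
[-0.016 -0.063]
[-0.025 -0.07 ]
[-0.035 -0.076]
[-0.045 -0.08 ]
[-0.057 -0.083]
[-0.068 -0.084]
[-0.079 -0.082]
[-0.09  -0.079]
[-0.101 -0.075]
[-0.11  -0.068]
```

drive_tool:
  plan:
    - [[0,-0.011,0.004,0,0],[0,-0.022,0.003,0,0],[0,-0.033,0.001,0,0],[0,-0.044,-0.003,0,0],[0,-0.054,-0.009,0,0]]

```text
clock: 9.25
tool_pos: [0.6721, 0.0854, 0.1654]
eef_rot: [0.71, 0.704, 0.001, 0.003]
wrist_force: [8.9, -2.1, 1.3]
width: 0.0198
grip_force: 6.0
```

```bash
python3 -c "
from h import *
st()"
```

```text
t9.2 p [0.6721 0.0854 0.1654] y-bear -0.5 tilt [ 0.005 -0.002 -1.   ] F [ 8.9 -2.1  1.3] w 0.020 g 6.0 j [-0.67  0.64  0.75  1.56 -0.47  1.12  0.17]
```

drive_tool:
  plan:
    - [[0,-0.007,-0.007,0,0],[0,-0.014,-0.016,0,0],[0,-0.02,-0.026,0,0],[0,-0.024,-0.036,0,0],[0,-0.027,-0.048,0,0]]

```text
clock: 9.75
tool_pos: [0.6225, 0.0573, 0.1649]
eef_rot: [0.711, 0.703, -0.0, 0.002]
wrist_force: [2.9, -3.0, 1.8]
width: 0.0198
grip_force: 6.0
```

drive_tool:
  plan:
    - [[0,-0.001,-0.011,0,0],[0,0.001,-0.022,0,0],[0,0.004,-0.033,0,0],[0,0.008,-0.044,0,0],[0,0.014,-0.052,0,0]]

```text
clock: 10.25
tool_pos: [0.569, 0.0766, 0.1643]
eef_rot: [0.709, 0.705, 0.0, -0.0]
wrist_force: [2.1, -1.4, 1.3]
width: 0.02
grip_force: 6.0
```

```bash
python3 -c "
from h import *
st()
n='scene'; p,d=ctrl.camera(n); C=cloud(n,d); hsv=cv2.cvtColor(p,cv2.COLOR_RGB2HSV)
m=(hsv[...,0]>5)&(hsv[...,0]<14)&(hsv[...,1]>180)&(C[...,2]>.135)&(C[...,1]>-.05)&(C[...,0]<.76); q=C[m]; print(q.min(0),q.max(0),len(q))
pin=tw(.074,-.083)[:2]; s=ctrl.read_state()['tool_pos'][:2]-pin; print(np.hypot(*s),np.degrees(np.arctan2(s[1],s[0])))"
```

```text
t10.2 p [0.569  0.0766 0.1643] y-bear -0.4 tilt [-0.     0.001 -1.   ] F [ 2.1 -1.4  1.3] w 0.020 g 6.0 j [-0.8   0.47  0.79  1.83 -0.4   1.01  0.15]
[0.48651634 0.09938768 0.13501631] [0.65301192 0.18983009 0.30148553] 190
0.06919583171400787 -132.68765086125126
```

drive_tool:
  plan:
    - [[0,0.002,-0.002,0,0],[0,0.004,-0.004,0,0],[0,0.006,-0.005,0,0],[0,0.006,-0.005,0,0]]

```text
clock: 10.7
tool_pos: [0.5677, 0.0802, 0.1647]
eef_rot: [0.71, 0.704, 0.001, 0.003]
wrist_force: [10.9, -7.3, -3.5]
width: 0.0198
grip_force: 6.0
```

```bash
python3 -c "
from h import *
st()
pin=tw(.074,-.083)[:2]; s=ctrl.read_state()['tool_pos'][:2]-pin; print(np.hypot(*s),np.degrees(np.arctan2(s[1],s[0])))"
```

```text
t10.7 p [0.5677 0.0802 0.1647] y-bear -0.5 tilt [ 0.005 -0.003 -1.   ] F [10.9 -7.3 -3.5] w 0.020 g 6.0 j [-0.81  0.47  0.8   1.83 -0.39  1.    0.14]
0.06767043063327045 -134.0003550159716
```

Reaction at the stop is 13 N, straight against the swing direction, so the funnel is at its stop. Release, rise and go to the crank.

drive_tool:
  plan:
    - [[40,0,0,0,0],[40,0,0,0,0],[40,0,0,-0.05,0],[40,0,0,-0.1,0],[40,0,0,-0.15,0]]

```text
clock: 11.2
tool_pos: [0.5641, 0.0825, 0.3156]
eef_rot: [0.709, 0.705, -0.001, -0.001]
wrist_force: [0.8, 0.9, 0.2]
width: 0.0345
grip_force: 0.0
```

drive_tool:
  plan:
    - [[55,0.225,-0.15,-0.075,-1.527],[55,0.225,-0.15,-0.075,-1.527],[55,0.225,-0.15,-0.075,-1.527],[55,0.225,-0.15,-0.075,-1.527],[55,0.225,-0.15,-0.075,-1.527]]

```text
clock: 11.7
tool_pos: [0.4306, 0.285, 0.3817]
eef_rot: [0.399, 0.917, -0.0, -0.001]
wrist_force: [0.7, -0.3, -0.4]
width: 0.0484
grip_force: 0.0
```

```bash
python3 -c "
from h import *
st(); go(.42,.304,.37,87)
for n in('scene','top'):
    p,d=snap(n,n+'4'); C=cloud(n,d); hsv=cv2.cvtColor(p,cv2.COLOR_RGB2HSV)
    m=(hsv[...,0]>5)&(hsv[...,0]<14)&(hsv[...,1]>180)&(C[...,2]>.145)&(C[...,2]<.17)&(C[...,1]>-.05)&(C[...,0]<.76); q=C[m]; print(n,'funnel',q.min(0).round(3),q.max(0).round(3),len(q))
    g=(p.max(-1)<60)&(C[...,2]>.24)&(C[...,2]<.29)&(C[...,0]<.47)&(C[...,0]>.37)&(C[...,1]>.27)&(C[...,1]<.33);q=C[g];print('grip',len(q),(q.min(0).round(3),q.max(0).round(3)) if len(q) else 0)
"
```

```text
t11.7 p [0.4306 0.285  0.3817] y-bear 43.0 tilt [-0.001  0.    -1.   ] F [ 0.7 -0.3 -0.4] w 0.048 g 0.0 j [-1.26  0.12  0.67  1.64 -0.08  1.41  0.17]
to (0.42, 0.304, 0.37, 87) -> [0.021 0.005 0.012] yaw -0.768 (-44deg)
scene funnel [0.481 0.079 0.145] [0.594 0.191 0.166] 239
grip 134 (array([0.39 , 0.276, 0.254]), array([0.468, 0.318, 0.283]))
top funnel [0.482 0.076 0.145] [0.594 0.186 0.161] 224
grip 32 (array([0.449, 0.272, 0.249]), array([0.469, 0.312, 0.277]))
```

View pics/scene4.png

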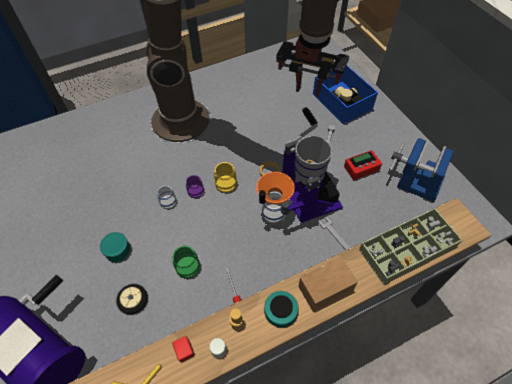

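The picture shows the funnel over the jar in the vee, at (275,190), and the gripper approaching the crank grip at (310,115).

drive_tool:
  plan:
    - [[55,0.022,0.005,0.012,-0.768],[55,0.022,0.005,0.012,-0.768],[55,0.022,0.005,0.012,-0.768],[55,0.022,0.005,0.012,-0.768],[55,0.022,0.005,0.012,-0.768]]

```text
clock: 12.3
tool_pos: [0.4211, 0.3028, 0.3687]
eef_rot: [0.036, 0.999, -0.0, -0.001]
wrist_force: [-0.7, -0.1, 0.2]
width: 0.0481
grip_force: 0.0
```

drive_tool:
  plan:
    - [[55,0,0,0.04,0],[55,0,0,0.08,0],[55,0,0,0.122,0],[55,0,0,0.122,0]]

```text
clock: 12.7
tool_pos: [0.4186, 0.3009, 0.2425]
eef_rot: [0.039, 0.999, -0.004, -0.003]
wrist_force: [-0.5, -0.5, 0.2]
width: 0.0483
grip_force: 0.0
```

```bash
python3 -c "
from h import *
st(); go(.42,.304,.248,87)"
```

```text
t12.7 p [0.4186 0.3009 0.2425] y-bear 85.5 tilt [-0.007 -0.007 -1.   ] F [-0.5 -0.5  0.2] w 0.048 g 0.0 j [-1.19  0.22  0.57  1.85 -0.13  1.11  0.92]
to (0.42, 0.304, 0.248, 87) -> [-0.001  0.003 -0.006] yaw -0.026 (-1deg)
```

Close on the grip with a firm squeeze.

drive_tool:
  plan:
    - [[0,0,0.002,-0.002,-0.026],[0,0,0.002,-0.002,-0.026],[0,0,0.002,-0.002,-0.026],[0,0,0.002,-0.002,-0.026],[0,0,0.002,-0.002,-0.026]]
  squeeze: 45

```text
clock: 13.2
tool_pos: [0.4227, 0.3069, 0.251]
eef_rot: [0.026, 1.0, 0.002, 0.001]
wrist_force: [1.1, 5.4, 3.1]
width: 0.0208
grip_force: 45.0
```

```bash
python3 -c "
from h import *
st()
for k in range(0,22): 
    t=.1*k; a=np.radians(30)+t; a0=np.radians(30); print(round(t,2),'dy %.1f dz %.1f'%(95*(np.cos(a)-np.cos(a0)),95*(np.sin(a)-np.sin(a0))))"
```

```text
t13.2 p [0.4227 0.3069 0.251 ] y-bear 87.1 tilt [ 0.003  0.005 -1.   ] F [1.1 5.4 3.1] w 0.021 g 45.0 j [-1.19  0.22  0.57  1.84 -0.13  1.12  0.94]
0.0 dy 0.0 dz 0.0
0.1 dy -5.2 dz 8.0
0.2 dy -11.1 dz 15.4
0.3 dy -17.7 dz 22.2
0.4 dy -25.0 dz 28.3
0.5 dy -32.8 dz 33.6
0.6 dy -41.2 dz 38.2
0.7 dy -49.9 dz 41.8
0.8 dy -59.0 dz 44.6
0.9 dy -68.3 dz 46.5
1.0 dy -77.8 dz 47.4
1.1 dy -87.3 dz 47.4
1.2 dy -96.7 dz 46.4
1.3 dy -106.0 dz 44.5
1.4 dy -115.1 dz 41.6
1.5 dy -123.8 dz 37.9
1.6 dy -132.2 dz 33.4
1.7 dy -140.0 dz 28.0
1.8 dy -147.2 dz 21.8
1.9 dy -153.8 dz 15.0
2.0 dy -159.7 dz 7.5
2.1 dy -164.8 dz -0.5
```

drive_tool:
  plan:
    - [[0,0,-0.005,-0.008,0],[0,0,-0.011,-0.0155,0],[0,0,-0.0175,-0.022,0],[0,0,-0.025,-0.0285,0],[0,0,-0.033,-0.0335,0]]

```text
clock: 13.7
tool_pos: [0.4208, 0.2791, 0.2858]
eef_rot: [0.024, 1.0, 0.007, 0.002]
wrist_force: [-0.0, 21.2, 4.0]
width: 0.0214
grip_force: 45.0
```

```bash
python3 -c "
from h import *
st()"
```

```text
t13.7 p [0.4208 0.2791 0.2858] y-bear 87.2 tilt [ 0.005  0.013 -1.   ] F [-0.  21.2  4. ] w 0.021 g 45.0 j [-1.19  0.15  0.58  1.83 -0.09  1.18  0.95]
```

drive_tool:
  plan:
    - [[0,0,-0.0085,-0.0045,0],[0,0,-0.017,-0.008,0],[0,0,-0.026,-0.011,0],[0,0,-0.0355,-0.013,0],[0,0,-0.045,-0.014,0]]

```text
clock: 14.2
tool_pos: [0.418, 0.2365, 0.3024]
eef_rot: [0.023, 1.0, 0.009, 0.002]
wrist_force: [-8.9, 17.9, 24.5]
width: 0.0211
grip_force: 45.1
```

drive_tool:
  plan:
    - [[0,0,-0.0095,0,0],[0,0,-0.019,0.001,0],[0,0,-0.028,0.003,0],[0,0,-0.0375,0.006,0],[0,0,-0.046,0.0095,0]]

```text
clock: 14.7
tool_pos: [0.4148, 0.1856, 0.2897]
eef_rot: [0.024, 1.0, 0.005, 0.0]
wrist_force: [-5.2, 13.5, 5.6]
width: 0.0209
grip_force: 45.0
```

```bash
cat >> h.py <<'E'
def tilt():
    s=ctrl.read_state()['tool_pos']; R=Ro.from_quat(ctrl.read_state()['eef_rot']).as_matrix(); g=s-.019*R[:,2]-T0
    c,s_=np.cos(PH),np.sin(PH); y=-s_*g[0]+c*g[1]; z=g[2]-.22; print('grip y,z',round(y,4),round(z,4),'r',round(np.hypot(y,z),4),'tilt',round(np.arctan2(z,y)-np.radians(30),3))
E
python3 -c "
from h import *
st();tilt()"
```

```text
t14.7 p [0.4148 0.1856 0.2897] y-bear 87.2 tilt [ 0.001  0.01  -1.   ] F [-5.2 13.5  5.6] w 0.021 g 45.0 j [-1.12  0.03  0.63  1.93 -0.03  1.18  1.04]
grip y,z -0.0366 0.0887 r 0.0959 tilt 1.439
```

drive_tool:
  plan:
    - [[0,0,-0.0042,0.0022,0],[0,0,-0.0085,0.0045,0],[0,0,-0.0125,0.007,0],[0,0,-0.016,0.01,0],[0,0,-0.02,0.013,0]]

```text
clock: 15.2
tool_pos: [0.414, 0.1653, 0.2761]
eef_rot: [0.025, 1.0, 0.004, 0.0]
wrist_force: [-5.6, 10.8, 9.0]
width: 0.0215
grip_force: 45.0
```

drive_tool:
  plan:
    - [[0,0,-0.0035,0.003,0],[0,0,-0.007,0.0065,0],[0,0,-0.01,0.01,0],[0,0,-0.013,0.0137,0],[0,0,-0.016,0.0175,0]]

```text
clock: 15.7
tool_pos: [0.4134, 0.1491, 0.2584]
eef_rot: [0.025, 1.0, 0.004, 0.001]
wrist_force: [-3.8, 14.1, 2.5]
width: 0.0216
grip_force: 45.0
```

```bash
python3 -c "
from h import *
st();tilt()"
```

```text
t15.7 p [0.4134 0.1491 0.2584] y-bear 87.1 tilt [ 0.001  0.008 -1.   ] F [-3.8 14.1  2.5] w 0.022 g 45.0 j [-1.08  0.03  0.66  2.   -0.03  1.11  1.11]
grip y,z -0.0731 0.0574 r 0.0929 tilt 1.952
```

drive_tool:
  plan:
    - [[0,0,-0.003,0.004,0],[0,0,-0.0055,0.008,0],[0,0,-0.0075,0.012,0],[0,0,-0.009,0.015,0],[0,0,-0.009,0.015,0]]

```text
clock: 16.2
tool_pos: [0.417, 0.1447, 0.2486]
eef_rot: [0.024, 1.0, 0.009, 0.005]
wrist_force: [-9.7, 18.5, 44.6]
width: 0.0211
grip_force: 45.0
```

```bash
python3 -c "
from h import *
st();tilt()
snap('top','t5'); snap('scene','s5')
a=cv2.imread('pics/t5.png')[120:250,130:290]; b=cv2.imread('pics/s5.png')[130:260,220:380]
cv2.imwrite('pics/c5.png',np.hstack([cv2.resize(x,(400,325),interpolation=cv2.INTER_CUBIC) for x in(a,b)]))"
```

```text
t16.2 p [0.417  0.1447 0.2486] y-bear 87.3 tilt [ 0.01   0.017 -1.   ] F [-9.7 18.5 44.6] w 0.021 g 45.0 j [-1.07  0.04  0.67  2.02 -0.04  1.07  1.14]
grip y,z -0.0775 0.0476 r 0.091 tilt 2.068
```

View pics/c5.png

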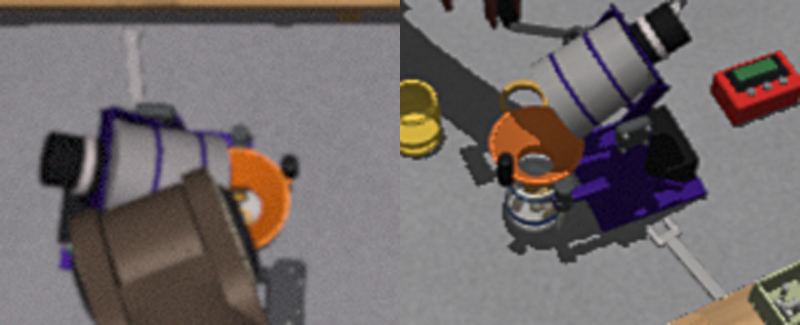

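The drum is at its stop (tilt 2.07). Brass nuts show inside the jar at right-hand crop (530,205). I'll hold, jog the drum once and hold again so that none stays behind.

drive_tool:
  plan:
    - [[0,0,-0.001,-0.004,0],[0,0,0,-0.006,0],[0,0,0,-0.006,0],[0,0,0.009,-0.017,0],[0,0,0.015,-0.026,0]]

```text
clock: 16.8
tool_pos: [0.417, 0.1581, 0.2682]
eef_rot: [0.024, 1.0, 0.005, 0.005]
wrist_force: [24.0, 31.4, -41.1]
width: 0.0215
grip_force: 44.8
```

drive_tool:
  plan:
    - [[0,0,-0.006,0.009,0],[0,0,-0.013,0.018,0],[0,0,-0.015,0.021,0],[0,0,-0.015,0.021,0],[0,0,-0.015,0.021,0]]

```text
clock: 17.3
tool_pos: [0.4161, 0.1446, 0.2521]
eef_rot: [0.024, 1.0, 0.008, 0.004]
wrist_force: [-7.1, 22.4, 30.4]
width: 0.0216
grip_force: 44.9
```

drive_tool:
  plan:
    - [[0,0,0,0,0],[0,0,0,0,0],[0,0,0,0,0],[0,0,0,0,0],[0,0,0,0,0]]

```text
clock: 17.8
tool_pos: [0.4161, 0.1446, 0.2521]
eef_rot: [0.024, 1.0, 0.008, 0.004]
wrist_force: [-5.9, 20.9, 30.1]
width: 0.021
grip_force: 44.9
```

```bash
python3 -c "
from h import *
st();tilt()"
```

```text
t17.8 p [0.4161 0.1446 0.2521] y-bear 87.3 tilt [ 0.009  0.015 -1.   ] F [-5.9 20.9 30.1] w 0.021 g 44.9 j [-1.07  0.03  0.67  2.02 -0.04  1.08  1.13]
grip y,z -0.0776 0.0511 r 0.0929 tilt 2.036
```

drive_tool:
  plan:
    - [[0,0,0.0105,-0.015,0],[0,0,0.0165,-0.0225,0],[0,0,0.0235,-0.029,0],[0,0,0.031,-0.035,0],[0,0,0.039,-0.0395,0]]

```text
clock: 18.3
tool_pos: [0.4181, 0.1749, 0.2867]
eef_rot: [0.026, 1.0, -0.0, 0.003]
wrist_force: [14.7, -3.0, -12.6]
width: 0.0208
grip_force: 44.9
```

```bash
python3 -c "
from h import *
st();tilt()"
```

```text
t18.3 p [0.4181 0.1749 0.2867] y-bear 87.0 tilt [ 0.007 -0.    -1.   ] F [ 14.7  -3.  -12.6] w 0.021 g 44.9 j [-1.12  0.03  0.64  1.94 -0.02  1.18  1.05]
grip y,z -0.047 0.0857 r 0.0978 tilt 1.549
```

drive_tool:
  plan:
    - [[0,-0.001,0.0085,-0.004,0],[0,-0.002,0.0175,-0.0075,0],[0,-0.002,0.0265,-0.01,0],[0,-0.002,0.036,-0.0115,0],[0,-0.002,0.0455,-0.012,0]]

```text
clock: 18.8
tool_pos: [0.4218, 0.2172, 0.3003]
eef_rot: [0.028, 1.0, -0.001, 0.002]
wrist_force: [3.9, -10.3, 11.9]
width: 0.0211
grip_force: 45.0
```

drive_tool:
  plan:
    - [[0,0,0.0095,0.0005,0],[0,0,0.019,0.002,0],[0,0,0.028,0.0045,0],[0,0,0.037,0.0075,0],[0,0,0.0455,0.0115,0]]

```text
clock: 19.3
tool_pos: [0.4248, 0.2638, 0.2886]
eef_rot: [0.028, 1.0, -0.0, 0.003]
wrist_force: [5.8, -5.5, 4.8]
width: 0.0213
grip_force: 45.0
```

```bash
python3 -c "
from h import *
st();tilt()"
```

```text
t19.3 p [0.4248 0.2638 0.2886] y-bear 86.8 tilt [ 0.005 -0.001 -1.   ] F [ 5.8 -5.5  4.8] w 0.021 g 45.0 j [-1.18  0.14  0.59  1.83 -0.08  1.19  0.96]
grip y,z 0.0421 0.0876 r 0.0972 tilt 0.599
```

drive_tool:
  plan:
    - [[0,0,0.0085,0.0045,0],[0,0,0.016,0.01,0],[0,0,0.0235,0.016,0],[0,0,0.03,0.023,0],[0,0,0.036,0.03,0]]

```text
clock: 19.8
tool_pos: [0.4267, 0.2996, 0.2582]
eef_rot: [0.027, 1.0, -0.0, 0.002]
wrist_force: [5.3, -6.7, 7.4]
width: 0.0209
grip_force: 45.0
```

drive_tool:
  plan:
    - [[0,0,0.003,0.004,0],[0,0,0.005,0.008,0],[0,0,0.007,0.011,0],[0,0,0.009,0.014,0],[0,0,0.009,0.014,0]]

```text
clock: 20.3
tool_pos: [0.4269, 0.3067, 0.247]
eef_rot: [0.028, 1.0, -0.001, 0.001]
wrist_force: [-4.7, -17.8, 32.7]
width: 0.0212
grip_force: 45.0
```

```bash
python3 -c "
from h import *
st();tilt()"
```

```text
t20.3 p [0.4269 0.3067 0.247 ] y-bear 86.8 tilt [ 0.003 -0.001 -1.   ] F [ -4.7 -17.8  32.7] w 0.021 g 45.0 j [-1.19  0.23  0.57  1.83 -0.14  1.11  0.94]
grip y,z 0.0852 0.046 r 0.0968 tilt -0.028
```

drive_tool:
  plan:
    - [[55,0,0,0,0],[55,0,0,0,0],[55,0,0,-0.05,0],[55,0,0,-0.1,0],[55,0,0,-0.15,0]]

```text
clock: 20.8
tool_pos: [0.4236, 0.3107, 0.3947]
eef_rot: [0.026, 1.0, -0.0, -0.0]
wrist_force: [0.4, 1.4, -0.3]
width: 0.0481
grip_force: 0.0
```

drive_tool:
  plan:
    - [[55,-0.153,-0.22,0.03,1.515],[55,-0.153,-0.22,0.03,1.515],[55,-0.153,-0.22,0.03,1.515],[55,-0.153,-0.22,0.03,1.515],[55,-0.153,-0.22,0.03,1.515]]

```text
clock: 21.3
tool_pos: [0.5559, 0.0986, 0.3652]
eef_rot: [0.392, 0.92, 0.001, 0.0]
wrist_force: [0.4, 0.3, -0.4]
width: 0.0481
grip_force: 0.0
```

```bash
python3 -c "
from h import *
st(); go(.568,.079,.30,0)
for n in('scene','top'):
    p,d=snap(n,n+'6'); C=cloud(n,d)
    g=(p.max(-1)<60)&(C[...,2]>.24)&(C[...,2]<.29)&(C[...,0]<.47)&(C[...,0]>.37)&(C[...,1]>.2)&(C[...,1]<.35);q=C[g];print('grip',len(q),(q.min(0).round(3),q.max(0).round(3)) if len(q) else 0)
    g=(p.max(-1)<60)&(C[...,2]>.165)&(C[...,2]<.21)&(abs(C[...,0]-.57)<.03)&(abs(C[...,1]-.076)<.03);q=C[g];print('knob',len(q),(q.min(0).round(3),q.max(0).round(3)) if len(q) else 0)
    m=(C[...,2]>.262)&(C[...,2]<.29)&(C[...,0]>.48)&(C[...,0]<.61)&(C[...,1]>.19)&(C[...,1]<.31); q=C[m]; print('rim',len(q),q.min(0).round(3),q.max(0).round(3))
"
```

```text
t21.3 p [0.5559 0.0986 0.3652] y-bear 43.8 tilt [ 0.001  0.001 -1.   ] F [ 0.4  0.3 -0.4] w 0.048 g 0.0 j [-0.91  0.26  0.84  1.57 -0.2   1.4   0.71]
to (0.568, 0.079, 0.3, 0) -> [-0.023 -0.005  0.065] yaw 0.764 (44deg)
grip 100 (array([0.393, 0.295, 0.266]), array([0.461, 0.317, 0.283]))
knob 72 (array([0.559, 0.063, 0.165]), array([0.579, 0.082, 0.205]))
rim 291 [0.494 0.197 0.262] [0.598 0.301 0.28 ]
grip 185 (array([0.396, 0.294, 0.27 ]), array([0.456, 0.313, 0.281]))
knob 0 0
rim 212 [0.496 0.213 0.262] [0.598 0.298 0.278]
```

drive_tool:
  plan:
    - [[45,-0.025,-0.006,0.06,0.764],[45,-0.025,-0.006,0.06,0.764],[45,-0.025,-0.006,0.06,0.764],[45,-0.025,-0.006,0.06,0.764],[45,-0.025,-0.006,0.06,0.764]]

```text
clock: 21.9
tool_pos: [0.5681, 0.0786, 0.3047]
eef_rot: [0.702, 0.712, -0.0, -0.0]
wrist_force: [0.2, 0.0, -0.3]
width: 0.0395
grip_force: 0.0
```

```bash
python3 -c "
from h import *
st(); go(.569,.074,.165,0)"
```

```text
t21.9 p [0.5681 0.0786 0.3047] y-bear 0.8 tilt [-0.001  0.    -1.   ] F [ 0.2  0.  -0.3] w 0.039 g 0.0 j [-0.95  0.37  0.99  1.65 -0.32  1.29  0.11]
to (0.569, 0.074, 0.165, 0) -> [-0.005  0.001  0.14 ] yaw 0.015 (1deg)
```

drive_tool:
  plan:
    - [[45,-0.004,0.001,0.05,0.015],[45,-0.004,0.001,0.1,0.015],[45,-0.004,0.001,0.138,0.015],[0,-0.004,0.001,0.138,0.015],[0,-0.004,0.001,0.138,0.015]]
  squeeze: 6

```text
clock: 22.4
tool_pos: [0.5696, 0.0739, 0.1676]
eef_rot: [0.705, 0.709, -0.0, -0.0]
wrist_force: [0.5, -0.7, 0.5]
width: 0.0265
grip_force: 0.0
```

drive_tool:
  plan:
    - [[0,0,0,0,0],[0,0,0,0,0],[0,-0.007,0.008,0,0],[0,-0.011,0.018,0,0],[0,-0.014,0.028,0,0]]

```text
clock: 22.9
tool_pos: [0.5987, 0.059, 0.1681]
eef_rot: [0.706, 0.708, 0.001, 0.0]
wrist_force: [-2.0, -0.2, 6.1]
width: 0.0198
grip_force: 6.0
```

```bash
python3 -c "
from h import *
st(); s=ctrl.read_state()['tool_pos']; pin=tw(.074,-.083)[:2]; a=np.degrees(np.arctan2(*(s[:2]-pin)[::-1])); print(a, np.hypot(*(s[:2]-pin)))
for b in np.arange(a+9,a+9*12,9): print((pin+.0702*np.array([np.cos(np.radians(b)),np.sin(np.radians(b))])-s[:2]).round(3)[::-1],round(b))
"
```

```text
t22.9 p [0.5987 0.059  0.1681] y-bear 0.2 tilt [ 0.001  0.001 -1.   ] F [-2.  -0.2  6.1] w 0.020 g 6.0 j [-0.79  0.55  0.88  1.76 -0.48  1.06  0.26]
-102.92741404631323 0.07167070312725918
[-0.     0.011] -94
[-0.     0.022] -85
[0.002 0.033] -76
[0.005 0.044] -67
[0.01  0.053] -58
[0.017 0.062] -49
[0.025 0.07 ] -40
[0.034 0.076] -31
[0.044 0.081] -22
[0.054 0.084] -13
[0.065 0.086] -4
```

drive_tool:
  plan:
    - [[0,0,0.011,0,0],[0,0,0.022,0,0],[0,0.002,0.033,0,0],[0,0.005,0.044,0,0],[0,0.01,0.053,0,0]]

```text
clock: 23.4
tool_pos: [0.6515, 0.0699, 0.1667]
eef_rot: [0.706, 0.708, -0.0, 0.0]
wrist_force: [-2.2, -1.3, 3.9]
width: 0.0201
grip_force: 6.0
```

drive_tool:
  plan:
    - [[0,0.007,0.009,0,0],[0,0.015,0.017,0,0],[0,0.024,0.023,0,0],[0,0.034,0.028,0,0],[0,0.044,0.031,0,0]]

```text
clock: 23.9
tool_pos: [0.6813, 0.115, 0.1665]
eef_rot: [0.706, 0.709, -0.0, -0.0]
wrist_force: [-1.8, -1.3, 0.7]
width: 0.0202
grip_force: 6.0
```

drive_tool:
  plan:
    - [[0,0.01,0.002,0,0],[0,0.01,0.002,0,0],[40,0.01,0.002,0,0],[40,0.01,0.002,0,0],[40,0.01,0.002,-0.04,0]]

```text
clock: 24.4
tool_pos: [0.6808, 0.1243, 0.2025]
eef_rot: [0.706, 0.708, -0.003, -0.002]
wrist_force: [0.6, 0.3, 0.6]
width: 0.0345
grip_force: 0.0
```

drive_tool:
  plan:
    - [[40,0,0,-0.05,0],[40,0,0,-0.1,0],[40,0,0,-0.15,0],[40,-0.02,-0.15,-0.16,0],[40,-0.02,-0.15,-0.16,0]]

```text
clock: 24.9
tool_pos: [0.5855, 0.109, 0.3651]
eef_rot: [0.706, 0.708, 0.001, 0.002]
wrist_force: [-1.1, 1.5, 1.0]
width: 0.035
grip_force: 0.0
```

```bash
python3 -c "
from h import *
st()
for n in('scene','top'):
    p,d=snap(n,n+'7'); C=cloud(n,d); hsv=cv2.cvtColor(p,cv2.COLOR_RGB2HSV)
    m=(hsv[...,0]>5)&(hsv[...,0]<14)&(hsv[...,1]>180)&(C[...,2]>.145)&(C[...,2]<.17)&(C[...,1]>-.05)&(C[...,0]<.76); q=C[m]; print(n,'funnel',q.min(0).round(3),q.max(0).round(3),len(q))
    m=(C[...,2]>.078)&(C[...,2]<.094)&(np.hypot(C[...,0]-.541,C[...,1]-.13)<.045)&(p.min(-1)>90);q=C[m];print('jar',len(q),q.min(0).round(3) if len(q) else 0,q.max(0).round(3) if len(q) else 0)
a=cv2.imread('pics/top7.png')[120:270,120:280]; b=cv2.imread('pics/scene7.png')[130:280,220:380]
cv2.imwrite('pics/c7.png',np.hstack([cv2.resize(x,(400,375),interpolation=cv2.INTER_CUBIC) for x in(a,b)]))"
```

```text
t24.9 p [0.5855 0.109  0.3651] y-bear 0.2 tilt [ 0.005 -0.001 -1.   ] F [-1.1  1.5  1. ] w 0.035 g 0.0 j [-0.96  0.38  0.99  1.5  -0.31  1.43  0.04]
scene funnel [0.597 0.011 0.145] [0.71  0.122 0.162] 283
jar 73 [0.508 0.098 0.078] [0.573 0.164 0.093]
top funnel [0.596 0.012 0.145] [0.708 0.087 0.154] 128
jar 0 0 0
```

View pics/c7.png

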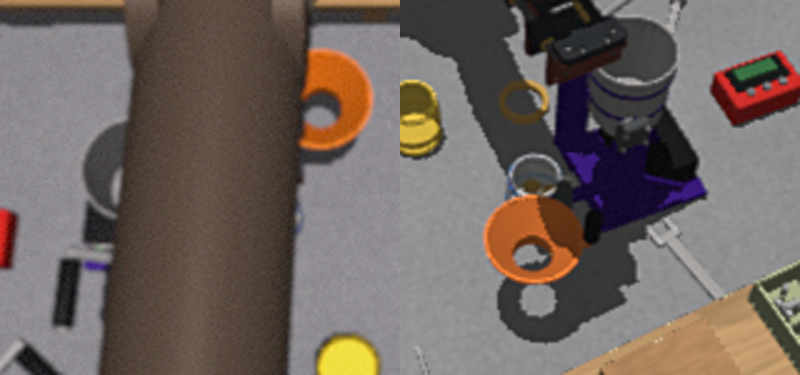

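The picture shows the funnel swung out (right half, (535,240)), the drum upright, and the jar in the vee with brass at its bottom. I move the arm aside to count the nuts.

drive_tool:
  plan:
    - [[40,-0.25,-0.15,-0.02,0],[40,-0.25,-0.15,-0.02,0],[40,-0.25,-0.15,-0.02,0],[40,-0.25,-0.15,-0.02,0],[40,-0.25,-0.15,-0.02,0]]

```text
clock: 25.5
tool_pos: [0.4562, -0.106, 0.3807]
eef_rot: [0.706, 0.708, 0.001, 0.0]
wrist_force: [0.5, -0.0, 0.7]
width: 0.0351
grip_force: 0.0
```

drive_tool:
  plan:
    - [[40,-0.12,0,0,0],[40,-0.12,0,0,0],[40,-0.12,0,0,0],[40,-0.12,0,0,0]]

```text
clock: 25.9
tool_pos: [0.4565, -0.228, 0.381]
eef_rot: [0.708, 0.706, -0.0, 0.001]
wrist_force: [-0.2, 1.6, 0.2]
width: 0.0352
grip_force: 0.0
```

```bash
python3 -c "
from h import *
st()
for n in('scene','top'): snap(n,n+'8')
a=cv2.imread('pics/top8.png')[140:240,140:250]; b=cv2.imread('pics/scene8.png')[125:240,240:360]
cv2.imwrite('pics/c8.png',np.hstack([cv2.resize(x,(400,380),interpolation=cv2.INTER_CUBIC) for x in(a,b)]))"
```

```text
t25.9 p [ 0.4565 -0.228   0.381 ] y-bear -0.2 tilt [ 0.001 -0.002 -1.   ] F [-0.2  1.6  0.2] w 0.035 g 0.0 j [-0.68  0.19  1.26  1.67 -0.19  1.41  0.6 ]
```

View pics/c8.png

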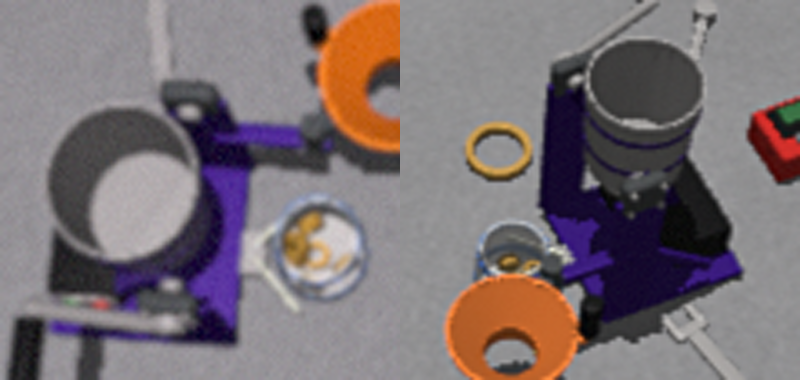

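The picture shows the drum upright and empty (left half, (145,200)). The nuts lie in the jar, standing in the vee at (322,247), and the funnel is clear at (385,85). Handing in.

```bash
python3 -c "
from h import *
print(ctrl.hand_in())"
```

```text
the job is handed in; nothing more can be done
None
```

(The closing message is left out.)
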